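# Fold the cookbook stand with the red grip flat

## Task

Fold down the cookbook stand with the red grip: lift its board by the grip past its top notch until the pawl tips clear, then lower the board until it lies flat and let go. Leave the stand with the blue grip propped up.

Things in the scene. Friction and masses are not known exactly. Their poses are not given: they have to be found in the camera images.
- red_grip (a point): Centre of the red grip of the stand to fold: a roller 36 mm long, 22 mm in diameter, lying parallel to the hinge, on a 12 mm wide stem 28 mm beyond the board's free edge, 170 mm from the hinge axis. Pinch its two ends (36 mm) from above, fingers closing along the hinge; it turns between the fingers. Axes turn with the board: x hinge to grip, y along hinge, z off the board's face.
- red_hinge (a point): Hinge axis of the red-grip stand at mid-width, 55 mm above the worktop, on its fixed base. y along the hinge, x level from the hinge to where the grip lies when flat, z up. White base 146 mm wide, from 75 mm before to 140 mm behind the hinge. Toothed steel quadrant (radius 71 mm) and pawl with brass weight: at the hinge, 75 to 105 mm to the -y side.
- red_board (a joint): Its board's angle, rad: 0 = flat (grip 55 mm above the worktop), growing as the grip rises, stop at 1.55. Starts propped in a notch, at 0.38 or 0.63 (the top notch is at 0.87), and cannot go down. Lifting takes about 3 N at the grip. By 1.42 a lobe has pushed the pawl over its balance point; it falls outward and stays, and the board can be lowered fully. The hinge is damped (soft-closing).
- blue_board (a joint): Angle of the board of the other stand, which is alike but has a blue grip; same meaning. It is propped in one of its notches and shall stay so.

How it is judged:
On the way, in this order (a step that is already met when the one before it is completed fails the run):
1. the red-grip board is lifted past its top notch (value of joint red_board above 1.2 rad), for 0.1 s.
2. it is lowered flat (value of joint red_board below 0.06 rad), for 0.2 s.
At the end, for the whole second after the job is handed in: The board of the red-grip stand lies flat (within 0.06 rad) and the board of the blue-grip stand is still propped in a notch (between 0.3 and 1.1 rad) (value of joint red_board below 0.06 rad and value of joint blue_board between 0.3 and 1.1 rad); the robot touches nothing.
It fails at once if the blue-grip board was lifted past its top notch or came down (value of joint blue_board below 0.3 rad or value of joint blue_board above 1.1 rad).
It also fails if it takes over 40 s, if anything falls off the work surface, if the arm or the gripper's body presses on something with over 40 N, if the wrist force passes 120 N, or if a joint passes its speed limit or range.

## Robot

A 6-joint arm with a two-finger parallel gripper is mounted at the origin on a cart in front of the work surface, level with it; the furniture and walls round the work are solid. World frame = base frame: x ahead of the robot, y to its left, z up, the work surface at z = 0. Lengths are in m, angles in rad, forces in N, time in s.
With the tool pointing down it reaches from about 0.3 to 0.875 m from the base axis. Payload 6.4 kg.
Tool frame: the origin (TCP) lies midway between the tips of the shut fingers; the grasp point (between the pads) lies 19 mm behind it; y points along the fingers, x is the direction in which the jaws open and shut, and the axes are right-handed (so a half turn about y gives the same grasp; the last joint's range is limited). The gripper opens to 85 mm and grips with 20 to 120 N. Pads are 22 mm wide; open, the fingers measure 114 mm over their backs; the gripper's body (76 mm by 85 mm) begins 54 mm behind the grasp point. The pads swing forward as they close: fully open they stand 13 mm farther back than shut.
Start: joints at [-1.487, 0.181, 1.607, -0, 1.354, -0.206], TCP at [0.164, -0.551, 0.231] pointing down, gripper open.
Joint ranges: [-2.99, 2.99], [-0.89, 2.07], [0.3, 2.58], [-1.14, 4.28], [0, 2.63], [-3.12, 3.12]. Speed limits (rad/s): [2.57, 2.57, 3.01, 3.14, 3.14, 3.14].

## Interface

Orientations are given as a unit quaternion [w, x, y, z].
In Python, from bench import ctrl gives the robot as it stands.
- The arm moves only by the tool step_arm, never from a script. Its argument "commands" is a list of rows, each a list of 7 numbers: the turn, a rotation vector about the tool's x, y, z in units of 6 degrees (1.0 is 6 degrees), then the shift along the tool's x, y, z in units of 30 mm (1.0 is 30 mm), then the opening, from 0 (shut) to 1 (fully open). A call has 1 to 10 rows; each row shifts and turns the commanded pose from where the row before left it, along the tool's axes as they then stand; what a row does not reach is not made up. A row lasts 1/10 s, in which the tool goes at most 50 mm and 8.59 degrees, less where a joint would pass 70% of its speed; a pose out of reach is approached as far as the arm can. A call with a number of a shift or a turn outside -1 to 1 is refused whole. A call with a gripper value outside its range is refused whole. The fingers move at their own pace and stop on an object; the grip force is fixed at half the most. Time passes only in rows, so rows that do not move let the fingers close. It gives the time, the measured TCP pose, the force and the opening at its end, in the units of the state.
- ctrl.get_obs(): the state, without advancing time (a new reading comes with each control period).
- ctrl.camera(name): name is "scene" or "top" or "wrist"; returns (picture, depth): 420x560x3 uint8, blue, green, red; 420x560 float32, m along the optical axis (not along the pixel's ray), 0 where there is no reading.
- ctrl.get_calibration(name): a dict with "intrinsics" (3x3 intrinsics, pixels), "R" (3x3) and "t" (3): a world point X has camera coordinates R X + t. Camera axes: x right, y down, z forward; pixel columns grow to the right and rows downward; lengths in m; the calibration is good to about 2 mm. A picture is of the moment at which its call begins: read the wrist's pose just before it. get_calibration takes no time and is no camera call; for the wrist camera it gives the pose at the moment of the call.
- ctrl.hand_in(): hands the job in, once; it reports no verdict.
Trained networks look in the newest picture that a camera, given by its name, has taken for a name from the list of things; names that differ only in an ending like _2 or _b are one class to them, and where a whole thing is asked for, a point or a joint stands for the part that bears it (a point fixed in the world has none). Each returns a list of dicts, best first, with "p" (0 to 1); they miss things now and then, are a little off and sometimes report something else, mostly with a low value. They report only what shows in the picture. A call takes as long as a camera call.
- ctrl.boxes_of(thing, camera): "point" ([x, y, z] in m, in the coordinates of the camera as it stood for that picture, good to about 4 mm: the middle of the surface that is visible of it).
- ctrl.silhouettes(thing, camera): "pixels" (420x560 bool, what is visible of it).
The state is a dict: "time_s": time; "q": joint angles; "dq": joint speeds; "joint_efforts": joint torques, N m; "eef_pos": TCP position; "eef_rot": TCP orientation; "wrist_force": force on the tool from outside, world axes, zero at the start; "torque": the same for the moment, N m; "opening": opening from 0.0 (shut) to 1.0 (fully open).
Only numpy, scipy, OpenCV 4.12 (cv2) and the standard library are available. Lean on these libraries where they do the work, as an engineer would, in place of code of your own. Each camera call takes 0.05 s, during which the arm holds its last target.

## Working session

There is one attempt and no reset: what is moved stays moved. The work goes in short steps, Python scripts to look and compute and a tool call to move; the robot and the scene stay as the last step left them, time stands still between calls to the robot, and variables do not carry over. Pictures are saved under pics/ and viewed, and the job is handed in when it is done.

Besides the shell and the picture viewer there is one more tool, called after "Call:" as name([rows], argument=value, ...), one row to a line, values as JSON. step_arm: Moves the arm, as the interface text tells. Its arguments: {"type":"object","properties":{"commands":{"type":"array"}},"required":["commands"]}

```bash
mkdir -p pics; ls; python3 - <<'E'
from bench import ctrl
import cv2,numpy as np
o=ctrl.get_obs()
for k in o: print(k,np.round(o[k],3))
for c in ("scene","top"):
    p,d=ctrl.camera(c); cv2.imwrite(f"pics/{c}0.png",p)
    C=ctrl.get_calibration(c); R=np.array(C["R"]);t=np.array(C["t"])
    for n in ("red_grip","red_hinge","red_board","blue_board"):
        try:
            for r in ctrl.boxes_of(n,c)[:3]:
                print(c,n,round(r["p"],2),np.round(R.T@(np.array(r["point"])-t),3))
        except Exception as e: print(c,n,e)
E
```

```text
pics
time_s 0.0
q [-1.487  0.182  1.608 -0.     1.354 -0.206]
dq [ 0.001  0.    -0.001 -0.001 -0.    -0.001]
joint_efforts [-1.0000e-03 -4.4487e+01 -3.5133e+01 -0.0000e+00  9.0000e-03 -0.0000e+00]
eef_pos [ 0.164 -0.55   0.23 ]
eef_rot [ 0.567 -0.567  0.423 -0.422]
wrist_force [-0.644  0.354  0.185]
torque [-0.002  0.    -0.008]
opening 0.996
scene red_grip 0.91 [0.49  0.321 0.102]
scene red_hinge 0.62 [0.467 0.317 0.055]
scene red_board 0.85 [0.493 0.319 0.1  ]
scene blue_board 0.88 [0.524 0.07  0.097]
top red_hinge 0.55 [0.472 0.299 0.081]
top red_board 0.79 [0.504 0.315 0.104]
top blue_board 0.83 [0.533 0.069 0.109]
```

View pics/scene0.png

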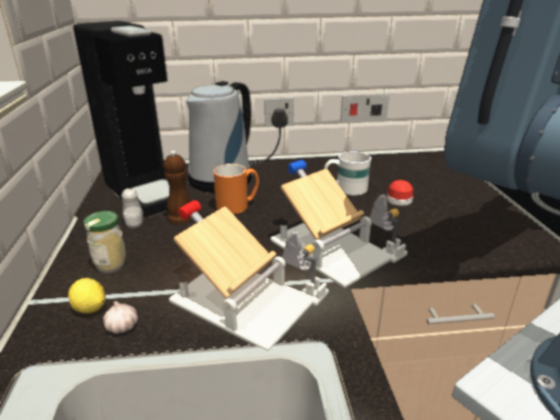

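View pics/top0.png

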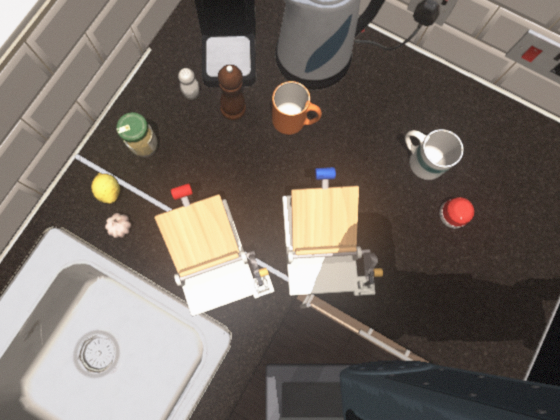

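The scene picture shows the red grip at about (190,210) and the blue one at (298,167). In the top picture red is at (181,191), blue at (325,173), and the red pawl with its brass weight at about (262,277).

```bash
cat > h.py <<'E'
from bench import ctrl
import cv2,numpy as np
def cloud(c,save=None):
    C=ctrl.get_calibration(c); p,d=ctrl.camera(c)
    if save: cv2.imwrite(save,p)
    K=np.array(C["intrinsics"]);R=np.array(C["R"]);t=np.array(C["t"])
    v,u=np.mgrid[:420,:560]
    P=np.stack([(u-K[0,2])/K[0,0]*d,(v-K[1,2])/K[1,1]*d,d],-1)
    W=(P-t)@R
    return p,d,W,R,t,K
def col(p,d,lo,hi):
    hsv=cv2.cvtColor(p,cv2.COLOR_BGR2HSV)
    return (cv2.inRange(hsv,lo,hi)>0)&(d>0)
E
python3 - <<'E'
from h import *
for c,boxes in (("scene",dict(red=(175,195,205,222),blue=(285,155,312,178))),("top",dict(red=(168,180,196,203),blue=(312,164,338,183)))):
    p,d,W,R,t,K=cloud(c)
    cam=-R.T@t
    print(c,"cam",cam.round(3))
    for n,(x0,y0,x1,y1) in boxes.items():
        b=np.zeros(d.shape,bool);b[y0:y1,x0:x1]=1
        hsv=cv2.cvtColor(p,cv2.COLOR_BGR2HSV)
        h,s,v=[hsv[...,i].astype(int) for i in range(3)]
        m=b&(s>150)&(v>80)&(d>0)&(((h<6)|(h>174)) if n=="red" else ((h>100)&(h<130)))
        Q=W[m]; med=np.median(Q,0); Q=Q[np.linalg.norm(Q-med,axis=1)<.03]
        _,_,V=np.linalg.svd(Q-Q.mean(0))
        print(n,len(Q),Q.mean(0).round(4),Q.min(0).round(3),Q.max(0).round(3),"axis",V[0].round(3))
    # boards: wood by silhouettes
    for n in ("red_board","blue_board"):
        r=ctrl.silhouettes(n,c)
        if not r: continue
        m=np.array(r[0]["pixels"])&(d>0)
        hsv=cv2.cvtColor(p,cv2.COLOR_BGR2HSV)
        m&=(hsv[...,0]>8)&(hsv[...,0]<28)&(hsv[...,1]>60)&(hsv[...,2]>140)
        m=cv2.erode(m.astype(np.uint8),np.ones((3,3)))>0
        Q=W[m]; 
        for _ in range(4):
            c0=Q.mean(0);_,_,V=np.linalg.svd(Q-c0,full_matrices=False);nn=V[2]*np.sign(V[2][2])
            Q=Q[abs((Q-c0)@nn)<.006]
        up=-nn; g=np.array([0,0,1])-nn*nn[2]; g/=np.linalg.norm(g)
        print(n,len(Q),"c",c0.round(3),"n",nn.round(3),"ang",np.arccos(nn[2]).round(3),"az uphill",np.arctan2(g[1],g[0]).round(3),Q.min(0).round(3),Q.max(0).round(3))
E
```

```text
scene cam [-0.059  0.619  0.519]
red 245 [0.5698 0.3457 0.1601] [0.561 0.323 0.147] [0.583 0.363 0.167] axis [ 0.172 -0.975  0.143]
blue 152 [0.6069 0.0825 0.1601] [0.6   0.059 0.147] [0.619 0.097 0.168] axis [ 0.07   0.986 -0.154]
red_board 3757 c [0.502 0.324 0.107] n [-0.548 -0.195  0.813] ang 0.621 az uphill 0.342 [0.432 0.246 0.069] [0.567 0.392 0.142]
blue_board 2392 c [0.536 0.079 0.108] n [-0.58  -0.036  0.814] ang 0.62 az uphill 0.062 [0.478 0.013 0.069] [0.588 0.139 0.143]
top cam [0.354 0.193 0.931]
red 220 [0.5748 0.3412 0.1623] [0.562 0.323 0.151] [0.588 0.361 0.167] axis [-0.306  0.952  0.017]
blue 19 [0.6149 0.0745 0.1642] [0.607 0.062 0.161] [0.618 0.088 0.167] axis [-0.033 -0.999  0.011]
red_board 3638 c [0.508 0.317 0.107] n [-0.547 -0.194  0.814] ang 0.62 az uphill 0.341 [0.438 0.244 0.068] [0.572 0.391 0.144]
blue_board 3458 c [0.54  0.074 0.107] n [-0.578 -0.036  0.815] ang 0.618 az uphill 0.062 [0.48  0.009 0.067] [0.591 0.135 0.143]
```

```bash
cat >> h.py <<'E'
from scipy.spatial.transform import Rotation as Ro
psi=0.342
U=np.array([np.cos(psi),np.sin(psi),0]);Vv=np.array([-np.sin(psi),np.cos(psi),0]);Z=np.array([0,0,1.])
G=np.array([.576,.342,.155]); H=G-U*.17*np.cos(.63); H[2]=.055
def rot(o): return Ro.from_quat(np.roll(o["eef_rot"],-1))
E
python3 - <<'E'
from h import *
o=ctrl.get_obs();R=rot(o)
print(R.as_matrix().round(3))
for s in (1,-1):
    T=np.stack([s*Vv,-Z,np.cross(s*Vv,-Z)],1)
    rv=(R.inv()*Ro.from_matrix(T)).as_rotvec(degrees=True)
    print(s,T.round(3).tolist(),(rv/6).round(3),"tool shift to above grip (z .28)",(T.T@(np.array([*G[:2],.28])-o["eef_pos"])/.03).round(2))
p,d,W,*_=cloud("top")
b=(W[...,2]>.02)&(d>0)
for r in ((180,60,250,120),(265,80,325,140),(110,110,165,165)):
    q=W[r[1]:r[3],r[0]:r[2]][b[r[1]:r[3],r[0]:r[2]]]; print(r,np.percentile(q,5,axis=0).round(3),np.percentile(q,95,axis=0).round(3))
E
```

```text
[[ 0.286 -0.     0.958]
 [-0.958 -0.     0.286]
 [ 0.    -1.    -0.   ]]
1 [[-0.335, -0.0, -0.942], [0.942, -0.0, -0.335], [0.0, -1.0, 0.0]] [-0.    29.502  0.   ] tool shift to above grip (z .28) [ 23.44  -1.62 -22.91]
-1 [[0.335, -0.0, 0.942], [-0.942, -0.0, 0.335], [-0.0, -1.0, -0.0]] [ 0.    -0.498  0.   ] tool shift to above grip (z .28) [-23.44  -1.62  22.91]
(180, 60, 250, 120) [0.798 0.235 0.028] [0.917 0.363 0.157]
(265, 80, 325, 140) [0.757 0.078 0.022] [0.872 0.168 0.101]
(110, 110, 165, 165) [0.697 0.428 0.034] [0.747 0.479 0.111]
```

Call:
step_arm([
  [0, -0.5, 0, 0, -0.9, 0, 1],
  [0, 0, 0, 0, -0.9, 0, 1],
  [0, 0, 0, 0, -0.6, 0, 1],
  [0, 0, 0, -0.9, 0, 0.88, 1],
  [0, 0, 0, -0.9, 0, 0.88, 1],
  [0, 0, 0, -0.9, 0, 0.88, 1],
  [0, 0, 0, -0.9, 0, 0.88, 1],
  [0, 0, 0, -0.9, 0, 0.88, 1],
  [0, 0, 0, -0.9, 0, 0.88, 1],
  [0, 0, 0, -0.9, 0, 0.88, 1],
])

```text
time_s: 1.85
eef_pos: [0.2754, -0.3096, 0.3034]
eef_rot: [-0.578, 0.578, -0.407, 0.408]
wrist_force: [0.9, -0.4, 0.2]
opening: 0.998
```

Call:
step_arm([
  [0, 0, 0, -0.9, 0, 0.88, 1],
  [0, 0, 0, -0.9, 0, 0.88, 1],
  [0, 0, 0, -0.9, 0, 0.88, 1],
  [0, 0, 0, -0.9, 0, 0.88, 1],
  [0, 0, 0, -0.9, 0, 0.88, 1],
  [0, 0, 0, -0.9, 0, 0.88, 1],
  [0, 0, 0, -0.9, 0, 0.88, 1],
  [0, 0, 0, -0.9, 0, 0.88, 1],
  [0, 0, 0, -0.9, 0, 0.88, 1],
  [0, 0, 0, -0.9, 0, 0.88, 1],
])

```text
time_s: 2.85
eef_pos: [0.4336, 0.0336, 0.3036]
eef_rot: [0.578, -0.578, 0.407, -0.408]
wrist_force: [0.4, -0.6, -0.0]
opening: 0.999
```

Call:
step_arm([
  [0, 0, 0, -0.9, 0, 0.88, 1],
  [0, 0, 0, -0.9, 0, 0.88, 1],
  [0, 0, 0, -0.9, 0, 0.88, 1],
  [0, 0, 0, -0.9, 0, 0.88, 1],
  [0, 0, 0, -0.9, 0, 0.88, 1],
  [0, 0, 0, -0.9, 0, 0.88, 1],
  [0, 0, 0, 0, 0, 0, 1],
  [0, 0, 0, 0, 0, 0, 1],
])

```text
time_s: 3.65
eef_pos: [0.5278, 0.2382, 0.3027]
eef_rot: [-0.578, 0.579, -0.407, 0.407]
wrist_force: [-0.3, -0.2, 0.3]
opening: 0.998
```

```bash
cat > g.py <<'E'
from h import *
import sys
def grip(cn,save):
    p,d,W,R,t,K=cloud(cn,save)
    h,s,v=[x.astype(int) for x in cv2.split(cv2.cvtColor(p,cv2.COLOR_BGR2HSV))]
    m=(s>150)&(v>70)&(d>0)&((h<6)|(h>174))&(np.linalg.norm(W-G,axis=2)<.06)
    Q=W[m]
    if len(Q)<15: print(cn,"no grip",len(Q)); return
    y=Q@Vv; x=Q@U
    yl,yh=np.percentile(y,[1,99]); 
    print(cn,len(Q),"mean",Q.mean(0).round(4),"along hinge lo/hi rel G",(yl-G@Vv).round(4),(yh-G@Vv).round(4),"x range rel G",(np.percentile(x,[1,99])-G@U).round(4),"ztop",np.percentile(Q[:,2],99).round(4))
if __name__=="__main__":
    grip("wrist","pics/"+sys.argv[1]+"_w.png")
    o=ctrl.get_obs();T=rot(o).as_matrix()
    print("tcp",np.round(o["eef_pos"],4),"tool shift to G (units)",(T.T@(G-o["eef_pos"])/.03).round(2))
E
python3 g.py a
```

```text
wrist 962 mean [0.578  0.3396 0.163 ] along hinge lo/hi rel G -0.0192 0.0155 x range rel G [-0.0087  0.0112] ztop 0.1664
tcp [0.5277 0.2375 0.303 ] tool shift to G (units) [-2.74  4.93  2.69]
```

View pics/a_w.png

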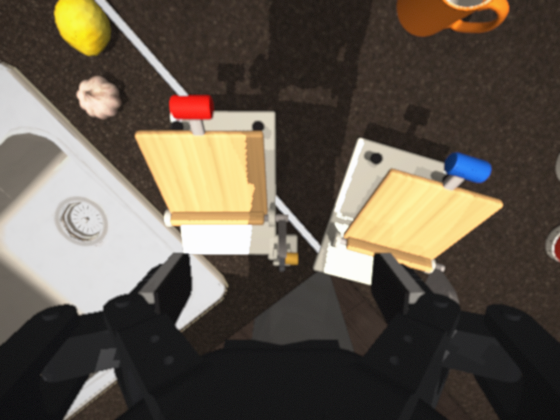

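Call:
step_arm([
  [0, 0, 0, -0.9, 0.4, 0.9, 1],
  [0, 0, 0, -0.9, 0.5, 0.9, 1],
  [0, 0, 0, -0.88, 0.5, 0.93, 1],
  [0, 0, 0, 0, 0.8, 0, 1],
  [0, 0, 0, 0, 0.5, 0, 1],
  [0, 0, 0, 0, 0, 0, 1],
  [0, 0, 0, 0, 0, 0, 1],
])

```text
time_s: 4.4
eef_pos: [0.5783, 0.3398, 0.2231]
eef_rot: [0.578, -0.578, 0.408, -0.408]
wrist_force: [0.7, 0.5, 1.1]
opening: 0.996
```

```bash
sed -i 's/^G=.*; H=/G=np.array([.5777,.3407,.155]); H=/' h.py; python3 g.py b; python3 -c "
from g import *
grip('top','pics/b_t.png')"
```

```text
wrist 1280 mean [0.5792 0.3423 0.1633] along hinge lo/hi rel G -0.0156 0.0176 x range rel G [-0.009   0.0102] ztop 0.1663
tcp [0.5788 0.34   0.224 ] tool shift to G (units) [-0.03  2.3  -0.03]
top no grip 0
```

View pics/b_w.png

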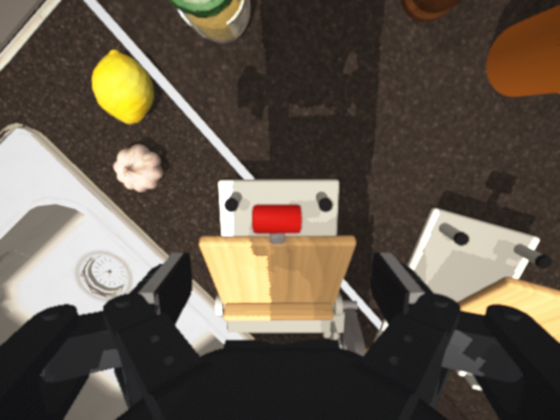

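The grip shows at (277,218), centred between the fingers. I'm descending and closing.

Call:
step_arm([
  [0, 0, 0, -0.03, 0.8, 0, 1],
  [0, 0, 0, 0, 0.8, 0, 1],
  [0, 0, 0, 0, 0.7, 0, 1],
  [0, 0, 0, 0, 0.6, 0, 1],
  [0, 0, 0, 0, 0, 0, 1],
  [0, 0, 0, 0, 0, 0, 0],
  [0, 0, 0, 0, 0, 0, 0],
  [0, 0, 0, 0, 0, 0, 0],
  [0, 0, 0, 0, 0, 0, 0],
  [0, 0, 0, 0, 0, 0, 0],
])

```text
time_s: 5.5
eef_pos: [0.5786, 0.3434, 0.1372]
eef_rot: [0.579, -0.576, 0.407, -0.408]
wrist_force: [-0.5, 5.2, 3.1]
opening: 0.409
```

Call:
step_arm([
  [0, 0, 0, 0, 0, 0, 0],
  [0, 0, 0, 0, 0, 0, 0],
  [0, 0, 0, 0, 0, 0, 0],
])

```text
time_s: 5.8
eef_pos: [0.5786, 0.3434, 0.1372]
eef_rot: [0.579, -0.576, 0.407, -0.408]
wrist_force: [-0.3, 6.2, 3.5]
opening: 0.41
```

```bash
python3 g.py c; python3 - <<'E'
from h import *
print(H.round(4))
o=ctrl.get_obs();tcp=np.array(o["eef_pos"])
# arc relative to current, in tool units (tool y=-Z, z=U)
a0=.63
prev=a0
al=np.r_[np.arange(.63,1.48,.07)]
P=[np.array([.17*np.cos(a),.17*np.sin(a)]) for a in al]
for i in range(1,len(P)):
    d=(P[i]-P[i-1])/.03; print(al[i].round(2),"y",(-d[1]).round(2),"z",d[0].round(2))
al=np.arange(1.47,-.001,-.07);P=[np.array([.17*np.cos(a),.17*np.sin(a)]) for a in al]
for i in range(1,len(P)):
    d=(P[i]-P[i-1])/.03; print(al[i].round(2),"y",(-d[1]).round(2),"z",d[0].round(2))
E
```

```text
wrist 3698 mean [0.5808 0.3432 0.1622] along hinge lo/hi rel G -0.0161 0.0185 x range rel G [-0.0079  0.011 ] ztop 0.166
tcp [0.5786 0.3434 0.1372] tool shift to G (units) [ 0.07 -0.6  -0.06]
[0.4483 0.2946 0.055 ]
0.7 y -0.31 z -0.24
0.77 y -0.29 z -0.27
0.84 y -0.27 z -0.29
0.91 y -0.25 z -0.3
0.98 y -0.23 z -0.32
1.05 y -0.21 z -0.34
1.12 y -0.19 z -0.35
1.19 y -0.16 z -0.36
1.26 y -0.13 z -0.37
1.33 y -0.11 z -0.38
1.4 y -0.08 z -0.39
1.47 y -0.05 z -0.39
1.4 y 0.05 z 0.39
1.33 y 0.08 z 0.39
1.26 y 0.11 z 0.38
1.19 y 0.13 z 0.37
1.12 y 0.16 z 0.36
1.05 y 0.19 z 0.35
0.98 y 0.21 z 0.34
0.91 y 0.23 z 0.32
0.84 y 0.25 z 0.3
0.77 y 0.27 z 0.29
0.7 y 0.29 z 0.27
0.63 y 0.31 z 0.24
0.56 y 0.33 z 0.22
0.49 y 0.34 z 0.2
0.42 y 0.36 z 0.17
0.35 y 0.37 z 0.15
0.28 y 0.38 z 0.12
0.21 y 0.38 z 0.1
0.14 y 0.39 z 0.07
0.07 y 0.39 z 0.04
-0.0 y 0.4 z 0.01
```

View pics/c_w.png

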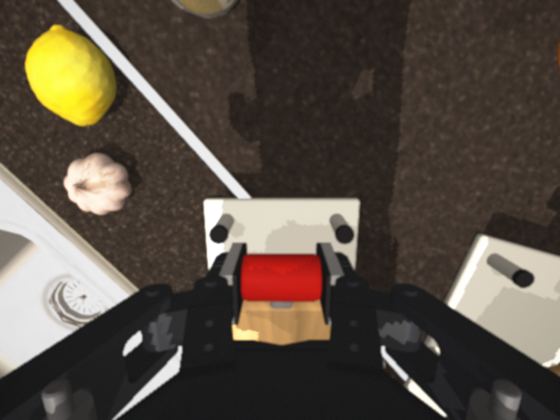

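The roller is held between both fingers at (281,277), with the opening at about 35 mm. I'm lifting along the arc.

Call:
step_arm([
  [0, 0, 0, -0.08, -0.31, -0.24, 0],
  [0, 0, 0, 0, -0.29, -0.27, 0],
  [0, 0, 0, 0, -0.27, -0.29, 0],
  [0, 0, 0, 0, -0.25, -0.3, 0],
  [0, 0, 0, 0, -0.23, -0.32, 0],
  [0, 0, 0, 0, 0, 0, 0],
])

```text
time_s: 6.45
eef_pos: [0.538, 0.3291, 0.1774]
eef_rot: [0.578, -0.577, 0.407, -0.409]
wrist_force: [4.8, -1.5, 0.1]
opening: 0.406
```

```bash
cat > ang.py <<'E'
from h import *
o=ctrl.get_obs();r=np.array(o["eef_pos"])-H; g=r+[0,0,.018]
print("t",round(o["time_s"],2),"tcp",np.round(o["eef_pos"],4),"rad",(g@U).round(4),"h",g[2].round(4),"R",np.hypot(g@U,g[2]).round(4),"ang",np.arctan2(g[2],g@U).round(3),"side",(g@Vv).round(4),"F(U,V,Z)",np.round([np.dot(o["wrist_force"],k) for k in (U,Vv,Z)],1),"open",round(float(o["opening"]),3))
E
python3 ang.py
```

```text
t 6.45 tcp [0.538  0.3291 0.1774] rad 0.096 h 0.1404 R 0.1701 ang 0.971 side 0.0024 F(U,V,Z) [ 4.  -3.   0.1] open 0.406
```

Tracking is good: the board angle is about 0.97 and the forces are small. I'll continue to about 1.48.

Call:
step_arm([
  [0, 0, 0, 0, -0.21, -0.34, 0],
  [0, 0, 0, 0, -0.19, -0.35, 0],
  [0, 0, 0, 0, -0.16, -0.36, 0],
  [0, 0, 0, 0, -0.13, -0.37, 0],
  [0, 0, 0, 0, -0.11, -0.38, 0],
  [0, 0, 0, 0, -0.08, -0.39, 0],
  [0, 0, 0, 0, -0.05, -0.39, 0],
  [0, 0, 0, 0, 0, -0.1, 0],
  [0, 0, 0, 0, 0, 0, 0],
  [0, 0, 0, 0, 0, 0, 0],
])

```text
time_s: 7.45
eef_pos: [0.4635, 0.3025, 0.2055]
eef_rot: [0.579, -0.577, 0.406, -0.409]
wrist_force: [4.6, -3.0, 3.4]
opening: 0.411
```

```bash
python3 ang.py; python3 - <<'E'
from h import *
for c in ("scene","top"): p=ctrl.camera(c)[0]; cv2.imwrite(f"pics/d_{c}.png",p)
p=cv2.imread("pics/d_scene.png"); cv2.imwrite("pics/d_s2.png",cv2.resize(p[180:360,150:420],None,fx=2.8,fy=2.8))
E
```

```text
t 7.45 tcp [0.4635 0.3025 0.2055] rad 0.017 h 0.1685 R 0.1693 ang 1.47 side 0.0023 F(U,V,Z) [ 3.3 -4.4  3.4] open 0.411
```

View pics/d_s2.png

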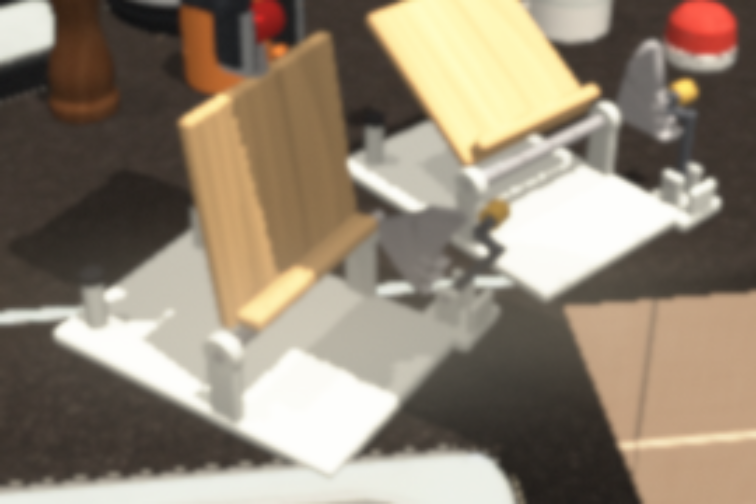

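View pics/d_top.png

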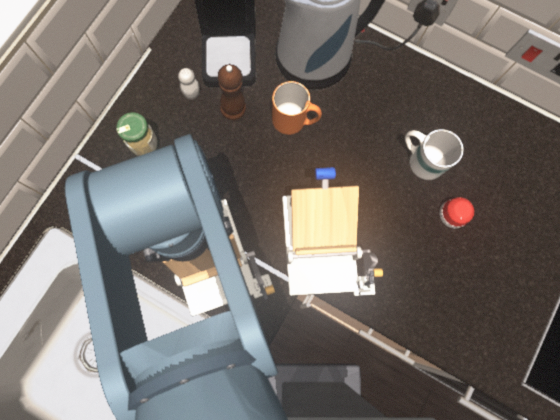

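The board is nearly upright. The brass weight has moved from (309,248) to about (327,255) in the scene picture, so the pawl is tipping. I'm going a little further and looking again.

Call:
step_arm([
  [0, 0, 0, 0, 0, -0.12, 0],
  [0, 0, 0, 0, 0, -0.08, 0],
  [0, 0, 0, 0, 0, 0, 0],
  [0, 0, 0, 0, 0, 0, 0],
  [0, 0, 0, 0, 0, 0, 0],
])

```text
time_s: 8.05
eef_pos: [0.4584, 0.3007, 0.2059]
eef_rot: [0.579, -0.576, 0.406, -0.41]
wrist_force: [4.8, -2.2, 4.9]
opening: 0.411
```

```bash
python3 ang.py; python3 - <<'E'
from h import *
p=ctrl.camera("scene")[0]; q=cv2.imread("pics/scene0.png")
a=np.hstack([cv2.resize(x[215:315,260:360],None,fx=4,fy=4) for x in (q,p)]); cv2.imwrite("pics/e.png",a)
E
```

```text
t 8.05 tcp [0.4584 0.3007 0.2059] rad 0.0116 h 0.1689 R 0.1693 ang 1.502 side 0.0023 F(U,V,Z) [ 3.8 -3.7  4.9] open 0.411
```

View pics/e.png

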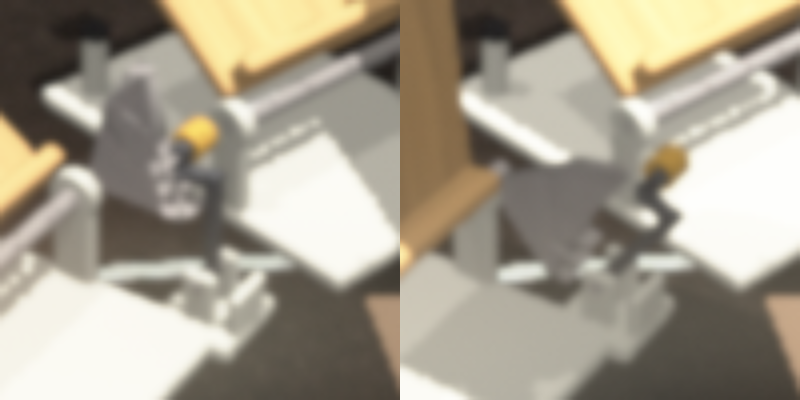

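The pawl now leans well outward (weight at about (665,160) in the right crop). I'm lowering in part and checking that it stays out.

Call:
step_arm([
  [0, 0, 0, 0, 0.03, 0.25, 0],
  [0, 0, 0, 0, 0.06, 0.34, 0],
  [0, 0, 0, 0, 0.08, 0.39, 0],
  [0, 0, 0, 0, 0.11, 0.38, 0],
  [0, 0, 0, 0, 0.13, 0.37, 0],
  [0, 0, 0, 0, 0.16, 0.36, 0],
  [0, 0, 0, 0, 0, 0, 0],
])

```text
time_s: 8.8
eef_pos: [0.5172, 0.3217, 0.1881]
eef_rot: [0.578, -0.577, 0.407, -0.409]
wrist_force: [2.5, -4.2, 8.6]
opening: 0.407
```

```bash
python3 ang.py; python3 - <<'E'
from h import *
p=ctrl.camera("scene")[0]; q=cv2.imread("pics/d_scene.png")
a=np.hstack([cv2.resize(x[215:315,260:360],None,fx=4,fy=4) for x in (q,p)]); cv2.imwrite("pics/f.png",a)
E
```

```text
t 8.8 tcp [0.5172 0.3217 0.1881] rad 0.074 h 0.1511 R 0.1682 ang 1.116 side 0.0024 F(U,V,Z) [ 0.9 -4.8  8.6] open 0.407
```

View pics/f.png

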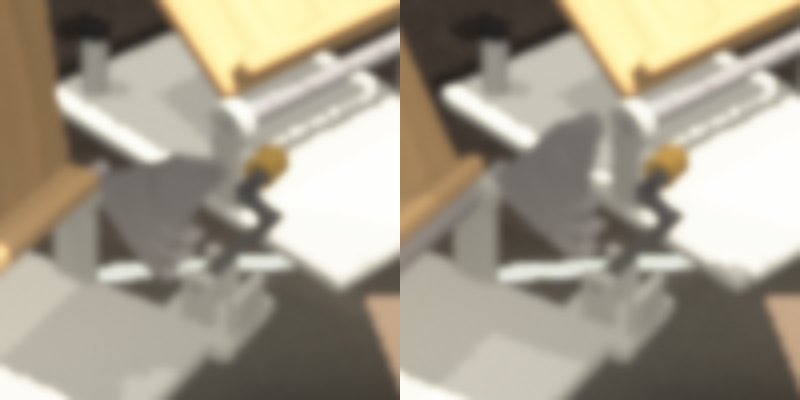

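The pawl stays out, with the weight unmoved and the teeth clear of it. I'm continuing to lower.

Call:
step_arm([
  [0, 0, 0, 0, 0.19, 0.35, 0],
  [0, 0, 0, 0, 0.21, 0.34, 0],
  [0, 0, 0, 0, 0.23, 0.32, 0],
  [0, 0, 0, 0, 0.25, 0.31, 0],
  [0, 0, 0, 0, 0.27, 0.29, 0],
  [0, 0, 0, 0, 0.29, 0.27, 0],
  [0, 0, 0, 0, 0, 0, 0],
])

```text
time_s: 9.55
eef_pos: [0.5701, 0.3406, 0.1438]
eef_rot: [0.578, -0.577, 0.407, -0.409]
wrist_force: [5.0, -2.5, 4.0]
opening: 0.406
```

```bash
python3 ang.py
```

```text
t 9.55 tcp [0.5701 0.3406 0.1438] rad 0.1302 h 0.1068 R 0.1684 ang 0.687 side 0.0024 F(U,V,Z) [ 3.9 -4.   4. ] open 0.406
```

Call:
step_arm([
  [0, 0, 0, 0, 0.3, 0.25, 0],
  [0, 0, 0, 0, 0.33, 0.23, 0],
  [0, 0, 0, 0, 0.34, 0.2, 0],
  [0, 0, 0, 0, 0.36, 0.18, 0],
  [0, 0, 0, 0, 0.37, 0.15, 0],
  [0, 0, 0, 0, 0.38, 0.12, 0],
  [0, 0, 0, 0, 0, 0, 0],
])

```text
time_s: 10.25
eef_pos: [0.6018, 0.3518, 0.0798]
eef_rot: [0.578, -0.577, 0.407, -0.408]
wrist_force: [6.4, -2.4, 1.1]
opening: 0.409
```

```bash
python3 ang.py
```

```text
t 10.25 tcp [0.6018 0.3518 0.0798] rad 0.1638 h 0.0428 R 0.1693 ang 0.255 side 0.0024 F(U,V,Z) [ 5.2 -4.4  1.1] open 0.409
```

Call:
step_arm([
  [0, 0, 0, 0, 0.35, 0.08, 0],
  [0, 0, 0, 0, 0.35, 0.06, 0],
  [0, 0, 0, 0, 0.3, 0.03, 0],
  [0, 0, 0, 0, 0.2, 0.01, 0],
  [0, 0, 0, 0, 0.15, 0, 0],
  [0, 0, 0, 0, 0, 0, 0],
  [0, 0, 0, 0, 0, 0, 0],
])

```text
time_s: 10.95
eef_pos: [0.6072, 0.3538, 0.0407]
eef_rot: [0.579, -0.577, 0.407, -0.409]
wrist_force: [9.3, -2.6, 2.5]
opening: 0.411
```

```bash
python3 ang.py
```

```text
t 10.95 tcp [0.6072 0.3538 0.0407] rad 0.1696 h 0.0037 R 0.1696 ang 0.022 side 0.0024 F(U,V,Z) [ 7.9 -5.5  2.5] open 0.411
```

Call:
step_arm([
  [0, 0, 0, 0, 0.06, 0, 0],
  [0, 0, 0, 0, 0.06, 0, 0],
  [0, 0, 0, 0, 0, 0, 0],
  [0, 0, 0, 0, 0, 0, 0],
])

```text
time_s: 11.35
eef_pos: [0.6073, 0.3539, 0.0382]
eef_rot: [0.579, -0.577, 0.407, -0.409]
wrist_force: [5.2, -2.9, 7.0]
opening: 0.407
```

```bash
python3 ang.py
```

```text
t 11.35 tcp [0.6073 0.3539 0.0382] rad 0.1696 h 0.0012 R 0.1696 ang 0.007 side 0.0025 F(U,V,Z) [ 3.9 -4.5  7. ] open 0.407
```

There's contact at the flat stop. I'm releasing and going straight up.

Call:
step_arm([
  [0, 0, 0, 0, 0, 0, 0.75],
  [0, 0, 0, 0, 0, 0, 0.75],
  [0, 0, 0, 0, 0, 0, 0.75],
  [0, 0, 0, 0, 0, 0, 0.75],
  [0, 0, 0, 0, 0, 0, 0.75],
])

```text
time_s: 11.85
eef_pos: [0.6043, 0.354, 0.0364]
eef_rot: [-0.578, 0.578, -0.408, 0.407]
wrist_force: [-0.1, -0.5, 0.2]
opening: 0.753
```

```bash
python3 ang.py; python3 -c "
from h import *
cv2.imwrite('pics/g.png',ctrl.camera('wrist')[0])"
```

```text
t 11.85 tcp [0.6043 0.354  0.0364] rad 0.1669 h -0.0006 R 0.1669 ang -0.004 side 0.0036 F(U,V,Z) [-0.2 -0.5  0.2] open 0.753
```

View pics/g.png

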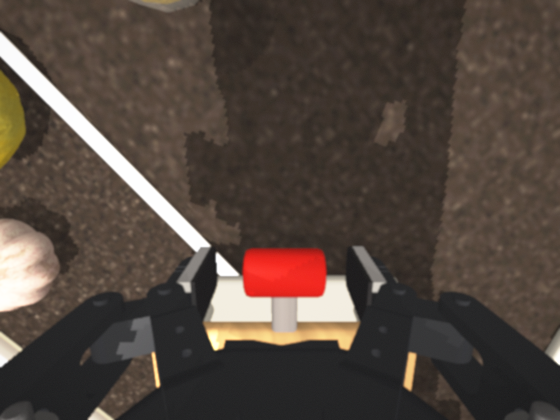

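The fingers are free on both sides of the roller at (284,272), and the force is zero. I'm retreating upward.

Call:
step_arm([
  [0, 0, 0, 0, -0.4, 0, 0.75],
  [0, 0, 0, 0, -0.8, 0, 0.75],
  [0, 0, 0, 0, -1, 0, 0.75],
  [0, 0, 0, 0, -1, 0, 0.75],
  [0, 0, 0, 0, -1, 0, 0.75],
  [0, 0, 0, 0, -1, 0, 0.75],
  [0, 0, 0, 0, -1, 0, 0.75],
  [0, 0, 0, 0, 0, 0, 0.75],
  [0, 0, 0, 0, 0, 0, 0.75],
])

```text
time_s: 12.8
eef_pos: [0.6052, 0.3541, 0.2248]
eef_rot: [0.579, -0.577, 0.407, -0.408]
wrist_force: [-0.2, -0.6, -0.6]
opening: 0.752
```

```bash
python3 ang.py; python3 - <<'E'
from h import *
p,d,W,*_=cloud("scene","pics/h.png")
cv2.imwrite("pics/h2.png",p)
hsv=cv2.cvtColor(p,cv2.COLOR_BGR2HSV)
for n in ("red_board","blue_board"):
    r=ctrl.silhouettes(n,"scene")
    if not r: print(n,"none");continue
    m=np.array(r[0]["pixels"])&(d>0)&(hsv[...,0]>8)&(hsv[...,0]<28)&(hsv[...,1]>60)&(hsv[...,2]>100)
    Q=W[cv2.erode(m.astype(np.uint8),np.ones((3,3)))>0]
    for _ in range(4):
        c0=Q.mean(0);_,_,V=np.linalg.svd(Q-c0,full_matrices=False);nn=V[2]*np.sign(V[2][2]);Q=Q[abs((Q-c0)@nn)<.006]
    print(n,len(Q),c0.round(3),np.arccos(nn[2]).round(3))
E
```

```text
t 12.8 tcp [0.6052 0.3541 0.2248] rad 0.1678 h 0.1878 R 0.2519 ang 0.842 side 0.0034 F(U,V,Z) [-0.3 -0.5 -0.6] open 0.752
red_board 2359 [0.519 0.33  0.062] 0.017
blue_board 1707 [0.536 0.075 0.107] 0.617
```

View pics/h2.png

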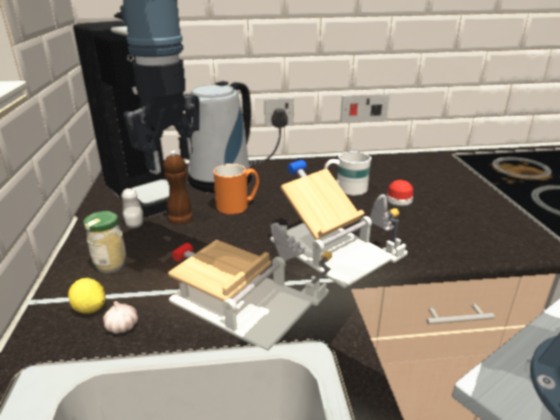

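The red board lies flat (grip at (183,252)), the blue one is still propped, and the arm is clear of everything. I'm handing in.

```bash
python3 -c "
from bench import ctrl
print(ctrl.hand_in())"
```

```text
the job is handed in; nothing more can be done
None
```

The red-grip stand is folded flat, and the blue-grip stand is still propped up. I handed the job in at about 12.9 s.

I pinched the red roller by its ends and lifted the board from 0.62 rad to about 1.50 rad, estimated from the tool position. The pictures showed the pawl tipping outward and staying out as I lowered the board. I then pressed the board lightly onto its flat stop, opened the fingers and moved straight up.

**Last checks:**
- **Red board:** the depth-image plane fit gave 0.017 rad, against the limit of 0.06.
- **Blue board:** the same fit gave 0.617 rad, unchanged within measurement from 0.62 at the start.
- **Forces:** wrist force was about 0 N after release, with the tool about 19 cm above the grip. Every reading during the work was below about 11 N.

No check failed or disagreed. The one exception was a top-camera look at the grip before grasping, which found no grip pixels; I relied on the wrist camera there.

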